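# Fit the two spacers under the laminating press's shoes by feel

### The arm

A 6-joint arm with a two-finger parallel gripper is mounted at the origin on the work surface. World frame = base frame: x ahead of the robot, y to its left, z up, the work surface at z = 0. Lengths are in m, angles in rad, forces in N, time in s.
With the tool pointing down it reaches from about 0.325 to 0.9 m from the base axis. Payload 6.1 kg.
Tool frame: the origin (TCP) lies on the centre line of the jaws, within the pads' length; the fingertips stand 17 mm ahead of it and the grasp point (between the pads) lies 2 mm behind it; z points along the fingers, y is the line along which they close (so a half turn about z gives the same grasp; the last joint's range is limited). The gripper opens to 87 mm and grips with 3 to 60 N. Pads are 19 mm wide; open, the fingers measure 117 mm over their backs; the gripper's body (75 mm by 190 mm) begins 51 mm behind the grasp point.
Start: joints at [1.148, 0.22, 1.526, -0, 1.395, -0.126], TCP at [0.183, 0.598, 0.24] pointing down, gripper open.
Joint ranges: [-2.98, 2.98], [-0.91, 2.08], [0.09, 2.57], [-1.24, 4.39], [0.2, 2.65], [-2.68, 2.68]. Speed limits (rad/s): [2.57, 2.57, 3.01, 3.14, 3.14, 3.14].

### API

Orientations are given as a unit quaternion [x, y, z, w].
In Python, from station import observe, vision, sign_off gives the robot as it stands.
- The arm moves only by the tool carry_out, never from a script. Its argument "rows" is a list of rows, each an object of numbers: "x", "y", "z": the shift along the tool's x, y, z in units of 40 mm (1.0 is 40 mm); "wx", "wy", "wz": the turn, a rotation vector about the tool's x, y, z in units of 8 degrees (1.0 is 8 degrees). In form: [{"x": .., "y": .., "z": .., "wx": .., "wy": .., "wz": ..}, ...]. A call has exactly 10 rows; each row shifts and turns the commanded pose from where the row before left it, along the tool's axes as they then stand; what a row does not reach is not made up. A row lasts 1/10 s, in which the tool goes at most 50 mm and 8.59 degrees, less where a joint would pass 70% of its speed; a pose out of reach is approached as far as the arm can. A call is refused whole if a number of a shift passes 1 or a number of a turn 1, either way. A call with a gripper value outside its range is refused whole. "grip" is the closure, from 0 (fully open) to 1 (shut), set as the call begins (left out, the last holds). The fingers move at their own pace and stop on an object; "newtons" is the grip in N (left out, the last holds). Time passes only in rows, so rows that do not move let the fingers close, or fill a call up. It gives the time, the measured TCP pose, the force, the opening and the grip force at its end, in the units of the state.
- observe(): the state, without advancing time (a new reading comes with each control period).
- vision.grab_frame(name): name is "side" or "top" or "wrist"; returns the picture (480x640x3 uint8, blue, green, red); there is no depth.
- vision.camera_params(name): a dict with "fx", "fy", "cx", "cy" (pixels), "R" (3x3) and "t" (3): a world point X has camera coordinates R X + t. Camera axes: x right, y down, z forward; pixel columns grow to the right and rows downward; lengths in m; the calibration is good to about 2 mm. A picture is of the moment at which its call begins: read the wrist's pose just before it. camera_params takes no time and is no camera call; for the wrist camera it gives the pose at the moment of the call.
- sign_off(): hands the job in; it is judged then, once.
The state is a dict: "t": time; "q": joint angles; "qd": joint speeds; "joint_efforts": joint torques, N m; "eef_pos": TCP position; "tcp_rot": TCP orientation; "contact_force": force on the tool from outside, world axes, zero at the start; "wrist_torque": the same for the moment, N m; "gripper_width": finger opening in m; "gripper_force": force on a finger pad.
Only numpy, scipy, OpenCV 4.12 (cv2) and the standard library are available. Lean on these libraries where they do the work, as an engineer would, in place of code of your own. Each camera call takes 0.05 s, during which the arm holds its last target. There are 200 camera calls.

### The job

The two shoes of the small laminating press have been left at different heights, hidden behind its front lip. Take the thick and the thin aluminium spacer by their wooden handles and feel which bay lets the thick one in, then leave one spacer in each bay, lying flat and straight and pushed fully home against the back stop. Leave the other things on the bench where they lie.

Things in the scene. Friction and masses are not known exactly. Their poses are not given: they have to be found in the camera images.
- thick_spacer: The thick spacer: flat aluminium blade 160 x 45 x 13 mm, upright dark wooden handle at its rear, 32 mm wide. Origin: centre of the underside; x along the blade towards its bare front end. Blade x -80..80, y -22.5..22.5, z 0..13 mm; handle x -75..-35, y -16..16, z 13..58 mm: grip it from above across y. About 280 g. Starts flat on the bench beside the press, front end away from the robot
- thin_spacer: The thin spacer: flat aluminium blade 160 x 45 x 6 mm, upright dark wooden handle at its rear, 16 mm wide. Origin: centre of the underside; x along the blade towards its bare front end. Blade x -80..80, y -22.5..22.5, z 0..6 mm; handle x -75..-35, y -8..8, z 6..51 mm: grip it from above across y. About 150 g. Starts flat on the bench beside the press, front end away from the robot
- press: Fixed grey steel press, two roofed bays side by side, open towards the robot. Origin: on the bench under the middle of the front lip's front face; x into the bays, y left, z up. Bed 12 mm thick, x -180..100, y -120..120 mm, bare apron before x = 0. Roof x 0..100, top at z 80 mm, screw heads to 102. Bays 70 mm wide, y 20..90 and -90..-20 mm. Lip x 0..15 mm hangs to 22 mm above the bed
- bay_left (a point): Left (+y) bay's mouth: on the bed's top (z 12 mm), mid-width, below the lip's front face; axes as the press. Behind the lip a fixed steel shoe (x 17..83 mm) leaves a 15.5 mm gap over the bed in one bay and 8.5 mm in the other; which is which varies and cannot be seen. Solid back stop at x = 85 mm: a spacer fully home has its origin 5 mm beyond this point along x
- bay_right (a point): Right (-y) bay's mouth, likewise (110 mm from the left one). In the low bay the thick blade stops dead with its front end about 17 mm past the lip's front face; under a shoe that admits it a blade slides freely, with 2.5 mm to spare or more, until it meets the back stop, its handle then 30 mm clear of the lip
- wax_tin: A round dark tin with a lid, 68 mm across, 55 mm high, origin under its centre; a bystander to be left where it lies
- sanding_block: A sanding block of cork and wood, 110 x 60 x 40 mm, origin under its centre; a bystander to be left where it lies
- try_square: A carpenter's square lying flat, wooden stock 110 mm, steel blade 160 mm along its x, origin under the stock's centre; a bystander to be left where it lies
- screwdriver: A screwdriver lying on the bench; a bystander to be left where it lies
- hammer: A hammer lying on the bench; a bystander to be left where it lies
Things that resemble listed ones, but are neither listed nor needed, are in the scene too. Leave any blue or turquoise look-alike of the thin_spacer alone.

How it is judged:
At the end, for the whole second after the job is handed in: One spacer in each bay, at rest, home to within 6 mm of the back-stop position, within 16 mm of the bay's middle, on the bed within 4 mm (3 below), within 0.15 rad of the bay's direction and tilted under 0.06 rad (((x of thick_spacer in the frame of bay_left between -0.001 and 0.01 m and y of thick_spacer in the frame of bay_left between -0.016 and 0.016 m and z of thick_spacer in the frame of bay_left between -0.003 and 0.004 m and angle between the x axis of thick_spacer and the x axis of bay_left, either way round below 0.15 rad and angle between each of thick_spacer, thin_spacer's own z axis and vertical below 0.06 rad and x of thin_spacer in the frame of bay_right between -0.001 and 0.01 m and y of thin_spacer in the frame of bay_right between -0.016 and 0.016 m and z of thin_spacer in the frame of bay_right between -0.003 and 0.004 m and angle between the x axis of thin_spacer and the x axis of bay_right, either way round below 0.15 rad) or (x of thick_spacer in the frame of bay_right between -0.001 and 0.01 m and y of thick_spacer in the frame of bay_right between -0.016 and 0.016 m and z of thick_spacer in the frame of bay_right between -0.003 and 0.004 m and angle between the x axis of thick_spacer and the x axis of bay_right, either way round below 0.15 rad and angle between each of thick_spacer, thin_spacer's own z axis and vertical below 0.06 rad and x of thin_spacer in the frame of bay_left between -0.001 and 0.01 m and y of thin_spacer in the frame of bay_left between -0.016 and 0.016 m and z of thin_spacer in the frame of bay_left between -0.003 and 0.004 m and angle between the x axis of thin_spacer and the x axis of bay_left, either way round below 0.15 rad)) and linear speed of each of thick_spacer, thin_spacer below 0.01 m/s); the robot touches nothing.
It fails at once if one of the other loose things on the bench is moved by more than 30 mm (distance of any of wax_tin, sanding_block, try_square, screwdriver, hammer from where it was at the start of the episode above 0.03 m).
It also fails if it takes over 70 s, if anything falls off the work surface, if the arm or the gripper's body presses on something with over 40 N, if the wrist force passes 120 N, or if a joint passes its speed limit or range.

## Working session

There is one attempt and no reset: what is moved stays moved. The work goes in short steps, Python scripts to look and compute and a tool call to move; the robot and the scene stay as the last step left them, time stands still between calls to the robot, and variables do not carry over. Pictures are saved under pics/ and viewed, at most 10 in all, crops included, and the job is handed in when it is done.

Besides the shell and the picture viewer there is one more tool, called after "Emit:" as name(argument=value, ...) on one line, values as JSON. carry_out: Moves the arm, as the interface text tells. Its arguments: {"type":"object","properties":{"rows":{"type":"array"},"grip":{"type":"number"},"newtons":{"type":"number"}},"required":["rows"]}

```bash
mkdir -p pics; python3 - <<'E'
from station import observe, vision
import cv2,json,numpy as np
s=observe();print(s['t'],s['eef_pos'],s['tcp_rot'])
for n in('top','side'):
    cv2.imwrite(f'pics/{n}0.png',vision.grab_frame(n));p=vision.camera_params(n)
    print(n,p['fx'],p['fy'],p['cx'],p['cy'],np.round(p['R'],4).tolist(),np.round(p['t'],4).tolist())
E
```

```text
0.0 [0.18256881 0.59713662 0.23843368] [ 1.47859739e-01  9.89007860e-01 -9.40607666e-04 -2.57480789e-04]
top 563.5310395852439 563.5310395852439 323.4987197092325 238.63759443161243 [[0.0256, -0.9995, 0.0173], [-0.9961, -0.027, -0.0845], [0.085, -0.0151, -0.9963]] [-0.0406, 0.4881, 1.6463]
side 555.0449456570271 555.0449456570271 310.9705094551467 246.87056842377226 [[0.7694, -0.6385, 0.0154], [-0.4454, -0.5538, -0.7035], [0.4578, 0.5344, -0.7105]] [-0.4159, 0.2521, 1.1203]
```

View pics/top0.png

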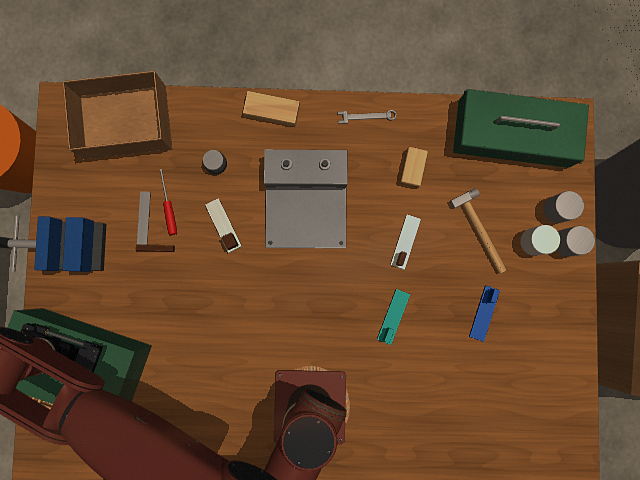

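View pics/side0.png

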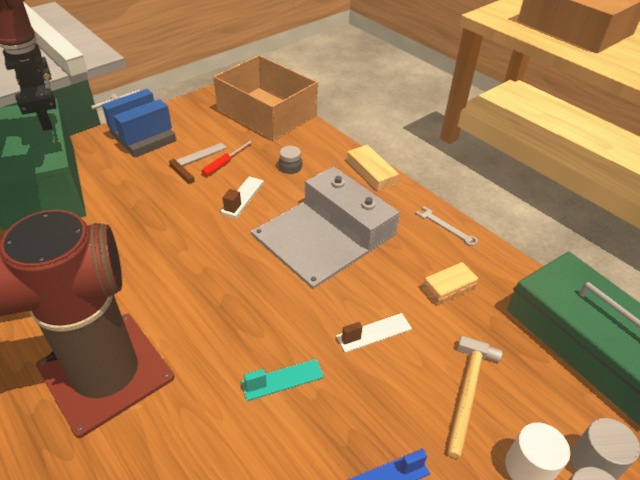

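The top view shows the press with its apron (265–347, 185–248) and roof (265–347, 150–185). The thick spacer is at about (223,226) on the left and the thin one at about (405,242) on the right. The side view agrees: the thick wide handle is at (232,200) and the thin one at (352,333).

```bash
cat > h.py <<'E'
import numpy as np, cv2
from station import observe, vision
def ray(p,uv,z):
    R=np.array(p['R']);t=np.array(p['t']);c=-R.T@t
    d=R.T@np.array([(uv[0]-p['cx'])/p['fx'],(uv[1]-p['cy'])/p['fy'],1.])
    return c+d*(z-c[2])/d[2]
def proj(p,X):
    q=np.array(p['R'])@X+np.array(p['t']);return np.array([p['fx']*q[0]/q[2]+p['cx'],p['fy']*q[1]/q[2]+p['cy']])
def blob(m):
    m=m.astype(np.uint8)*255
    c,_=cv2.findContours(m,cv2.RETR_EXTERNAL,cv2.CHAIN_APPROX_NONE)
    return max(c,key=cv2.contourArea)
def rect(p,c,z):
    w=np.array([ray(p,q[0]+0.0,z)[:2] for q in c],np.float32)*1000
    return cv2.minAreaRect(w),w
E
python3 - <<'E'
from h import *
im=cv2.imread('pics/top0.png').astype(int);p=vision.camera_params('top')
hsv=cv2.cvtColor(im.astype(np.uint8),cv2.COLOR_BGR2HSV)
def crop(m,x0,x1,y0,y1):
    o=np.zeros_like(m);o[y0:y1,x0:x1]=m[y0:y1,x0:x1];return o
white=(hsv[...,1]<60)&(hsv[...,2]>140)
dark=(hsv[...,2]<110)
for n,b,h in(('thick',(195,250,190,260),13),('thin',(380,430,205,280),6)):
    c=blob(crop(white,*b,));r,w=rect(p,c,h/1000);print(n,r,cv2.boxPoints(r).round(1).tolist())
    d=crop(dark,*b);c=blob(d);r,w=rect(p,c,(h+45)/1000);print(' handle',r)
gray=(hsv[...,1]<60)&(hsv[...,2]>60)
c=blob(crop(gray,255,355,188,260));r,w=rect(p,c,.012);print('apron',r,cv2.boxPoints(r).round(1).tolist())
c=blob(crop(gray,255,355,140,184));r,w=rect(p,c,.08);print('roof',r,cv2.boxPoints(r).round(1).tolist())
print(vision.camera_params('wrist'))
s=observe();print(s['eef_pos'],s['q'])
E
```

```text
thick ((522.2644653320312, 272.1789855957031), (158.86184692382812, 43.29957580566406), 27.58531951904297) [[441.79998779296875, 254.60000610351562], [461.8999938964844, 216.1999969482422], [602.7000122070312, 289.79998779296875], [582.5999755859375, 328.1000061035156]]
 handle ((467.24676513671875, 247.81503295898438), (51.88766098022461, 44.80157470703125), 28.51405143737793)
thin ((489.2146301269531, -273.1167297363281), (44.285499572753906, 159.13107299804688), 72.96199035644531) [[406.70001220703125, -271.0], [558.7999877929688, -317.6000061035156], [571.7999877929688, -275.29998779296875], [419.6000061035156, -228.60000610351562]]
 handle ((431.8421630859375, -245.91500854492188), (33.624122619628906, 53.74525451660156), 64.30329895019531)
apron ((552.0106811523438, 28.283233642578125), (177.39039611816406, 238.23504638671875), 1.5356147289276123) [[460.20001220703125, 145.0], [466.5, -93.19999694824219], [643.9000244140625, -88.4000015258789], [637.5, 149.6999969482422]]
roof ((692.70361328125, 31.736053466796875), (99.36861419677734, 236.9278106689453), 1.6499919891357422) [[639.5999755859375, 148.6999969482422], [646.5, -88.0999984741211], [745.7999877929688, -85.19999694824219], [739.0, 151.60000610351562]]
{'fx': 346.3838547223532, 'fy': 346.3838547223532, 'cx': 316.2632756255554, 'cy': 240.30137097372395, 'R': array([[ 0.29364173,  0.95591309, -0.0021685 ],
       [ 0.91364957, -0.2799905 ,  0.29470286],
       [ 0.28110316, -0.08851831, -0.95558648]]), 't': array([-0.62436304, -0.03578391,  0.39189783])}
[0.18259597 0.59719702 0.23855114] [ 1.14786547e+00  2.21174084e-01  1.52745678e+00  9.45750092e-06
  1.39469957e+00 -1.26102351e-01]
```

Sizes match the given ones: blades 159 x 44, apron 238 wide, roof 99 deep. Thick handle is near (474, 247) at yaw 27.6°, thin handle near (437, -257) at yaw -17°, and the press origin near (643, 30) at yaw 1.6°. Moving above the thick one.

Emit:
carry_out(rows=[{"x": -0.95, "y": -0.62}, {"x": -0.95, "y": -0.62}, {"x": -0.95, "y": -0.62}, {"x": -0.95, "y": -0.62}, {"x": -0.95, "y": -0.62}, {"x": -0.95, "y": -0.62}, {"x": -0.95, "y": -0.62}, {"x": -0.95, "y": -0.62}, {"x": -0.95, "y": -0.62}, {"x": -0.95, "y": -0.62}], grip=0)

```text
schema error: expected keys x, y, z, wx, wy, wz
```

Emit:
carry_out(rows=[{"wz": -0.93}, {"wz": -0.93}, {"wz": -0.93}, {"wz": -0.93}, {"wz": -0.93}, {"wz": -0.93}, {"z": 0.5}, {"z": 0.5}, {}, {}])

```text
schema error: expected keys x, y, z, wx, wy, wz
```

```bash
cat >> h.py <<'E'
from scipy.spatial.transform import Rotation as Ro
def togo(xyz,yaw):
    """units to go, tool axes as they stand; yaw in deg = world angle of tool y"""
    s=observe();R=Ro.from_quat(s['tcp_rot']).as_matrix()
    d=R.T@(np.array(xyz)-s['eef_pos'])/.04
    y=np.degrees(np.arctan2(R[1,1],R[0,1]));dy=(yaw-y+90)%180-90
    tilt=np.degrees(np.cross(R[:,2],[0,0,-1]))
    print('t',round(s['t'],2),'pos',np.round(s['eef_pos'],4),'yaw',round(y,2),'tilt',tilt.round(2),'go',d.round(2),'wz',round(-dy/8,2),'F',np.round(s['contact_force'],1),'w',round(s['gripper_width'],4))
E
python3 - <<'E'
from h import *
togo([.4736,.2467,.05],117.6)
p=vision.camera_params('wrist');cv2.imwrite('pics/w1.png',vision.grab_frame('wrist'))
for X in([.4736,.2467,.058],[.5222,.2722,.013]):print(proj(p,np.array(X)))
E
```

```text
t 0.1 pos [0.1826 0.5972 0.2386] yaw 72.99 tilt [ 0.09 -0.04  0.  ] go [-9.52 -6.24  4.72] wz -5.58 F [-0.2  0.2 -0.1] w 0.0873
[123.18031612 507.140091  ]
[170.82379511 494.78642671]
```

View pics/w1.png

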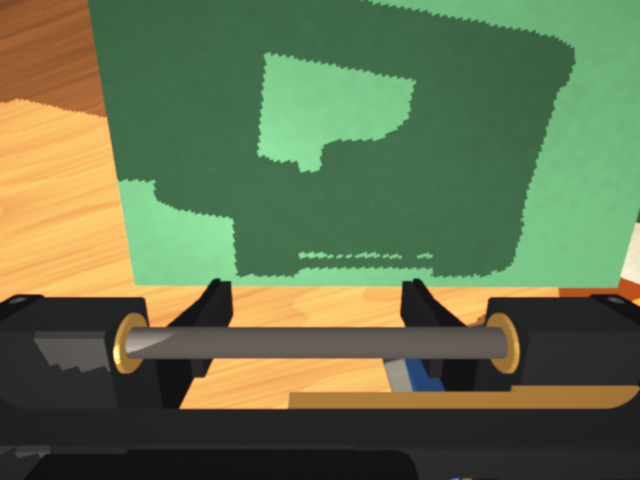

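The rows need all six keys, so the arm did not move. The picture only shows the green mat, with the fingers at row ~300, columns 215 and 415. Sending the move again with full keys.

Emit:
carry_out(rows=[{"x": -0.95, "y": -0.62, "z": 0, "wx": 0, "wy": 0, "wz": 0}, {"x": -0.95, "y": -0.62, "z": 0, "wx": 0, "wy": 0, "wz": 0}, {"x": -0.95, "y": -0.62, "z": 0, "wx": 0, "wy": 0, "wz": 0}, {"x": -0.95, "y": -0.62, "z": 0, "wx": 0, "wy": 0, "wz": 0}, {"x": -0.95, "y": -0.62, "z": 0, "wx": 0, "wy": 0, "wz": 0}, {"x": -0.95, "y": -0.62, "z": 0, "wx": 0, "wy": 0, "wz": 0}, {"x": -0.95, "y": -0.62, "z": 0, "wx": 0, "wy": 0, "wz": 0}, {"x": -0.95, "y": -0.62, "z": 0, "wx": 0, "wy": 0, "wz": 0}, {"x": -0.95, "y": -0.62, "z": 0, "wx": 0, "wy": 0, "wz": 0}, {"x": -0.95, "y": -0.62, "z": 0, "wx": 0, "wy": 0, "wz": 0}], grip=0)

```text
t: 1.15
eef_pos: [0.4744, 0.2477, 0.2394]
tcp_rot: [0.148, 0.989, 0.0, -0.0]
contact_force: [-0.7, 1.1, -0.4]
gripper_width: 0.0869
gripper_force: 0.0
```

Emit:
carry_out(rows=[{"x": 0, "y": 0, "z": 0, "wx": 0, "wy": 0, "wz": -0.93}, {"x": 0, "y": 0, "z": 0, "wx": 0, "wy": 0, "wz": -0.93}, {"x": 0, "y": 0, "z": 0, "wx": 0, "wy": 0, "wz": -0.93}, {"x": 0, "y": 0, "z": 0, "wx": 0, "wy": 0, "wz": -0.93}, {"x": 0, "y": 0, "z": 0, "wx": 0, "wy": 0, "wz": -0.93}, {"x": 0, "y": 0, "z": 0, "wx": 0, "wy": 0, "wz": -0.93}, {"x": 0, "y": 0, "z": 0.5, "wx": 0, "wy": 0, "wz": 0}, {"x": 0, "y": 0, "z": 0.5, "wx": 0, "wy": 0, "wz": 0}, {"x": 0, "y": 0, "z": 0, "wx": 0, "wy": 0, "wz": 0}, {"x": 0, "y": 0, "z": 0, "wx": 0, "wy": 0, "wz": 0}])

```text
t: 2.15
eef_pos: [0.4733, 0.2492, 0.1994]
tcp_rot: [-0.239, 0.971, -0.0, -0.001]
contact_force: [-0.6, -0.2, 1.2]
gripper_width: 0.0873
gripper_force: 0.0
```

```bash
python3 - <<'E'
from h import *
togo([.4736,.2467,.045],117.6)
p=vision.camera_params('wrist');im=vision.grab_frame('wrist');cv2.imwrite('pics/w2.png',im)
for X in([.4736,.2467,.058],[.5222,.2722,.013]):print(proj(p,np.array(X)).round())
hsv=cv2.cvtColor(im,cv2.COLOR_BGR2HSV);m=(hsv[...,1]<60)&(hsv[...,2]>140)
c=blob(m);r,w=rect(p,c,.013);print(r,cv2.boundingRect(c),cv2.boxPoints(r).round(1).tolist())
E
```

```text
t 2.15 pos [0.4733 0.2492 0.1994] yaw 117.63 tilt [ 0.02 -0.07  0.  ] go [ 0.02 -0.06  3.86] wz 0.0 F [-0.6 -0.2  1.2] w 0.0873
[314. 231.]
[314. 270.]
((549.6383056640625, 44.514278411865234), (173.46188354492188, 206.37379455566406), 1.4123561382293701) (0, 49, 225, 258) [[460.3999938964844, 145.5], [465.5, -60.79999923706055], [638.9000244140625, -56.5], [633.7999877929688, 149.8000030517578]]
```

View pics/w2.png

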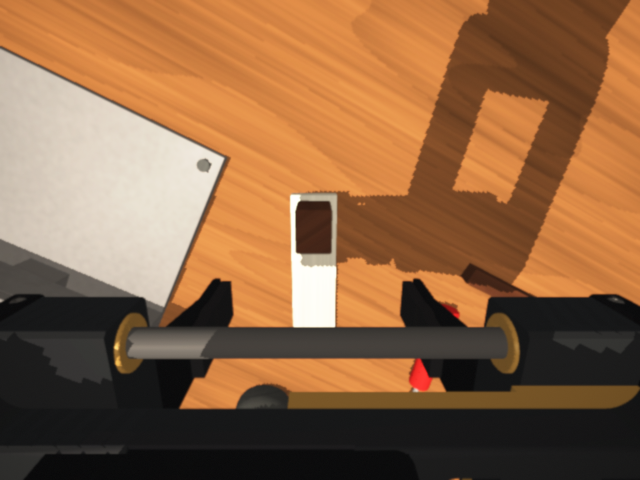

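Handle is at (314,227), within about 4 px of the prediction, and the apron edges agree with the top view. Descending and gripping.

Emit:
carry_out(rows=[{"x": 0, "y": -0.06, "z": 0.45, "wx": 0, "wy": 0, "wz": 0}, {"x": 0, "y": 0, "z": 0.5, "wx": 0, "wy": 0, "wz": 0}, {"x": 0, "y": 0, "z": 0.5, "wx": 0, "wy": 0, "wz": 0}, {"x": 0, "y": 0, "z": 0.5, "wx": 0, "wy": 0, "wz": 0}, {"x": 0, "y": 0, "z": 0.5, "wx": 0, "wy": 0, "wz": 0}, {"x": 0, "y": 0, "z": 0.5, "wx": 0, "wy": 0, "wz": 0}, {"x": 0, "y": 0, "z": 0.5, "wx": 0, "wy": 0, "wz": 0}, {"x": 0, "y": 0, "z": 0.4, "wx": 0, "wy": 0, "wz": 0}, {"x": 0, "y": 0, "z": 0, "wx": 0, "wy": 0, "wz": 0}, {"x": 0, "y": 0, "z": 0, "wx": 0, "wy": 0, "wz": 0}])

```text
t: 3.2
eef_pos: [0.4756, 0.2476, 0.0466]
tcp_rot: [-0.239, 0.971, 0.0, 0.001]
contact_force: [0.4, -1.0, 0.6]
gripper_width: 0.0873
gripper_force: 0.0
```

Emit:
carry_out(rows=[{"x": 0, "y": 0, "z": 0, "wx": 0, "wy": 0, "wz": 0}, {"x": 0, "y": 0, "z": 0, "wx": 0, "wy": 0, "wz": 0}, {"x": 0, "y": 0, "z": 0, "wx": 0, "wy": 0, "wz": 0}, {"x": 0, "y": 0, "z": 0, "wx": 0, "wy": 0, "wz": 0}, {"x": 0, "y": 0, "z": 0, "wx": 0, "wy": 0, "wz": 0}, {"x": 0, "y": 0, "z": 0, "wx": 0, "wy": 0, "wz": 0}, {"x": 0, "y": 0, "z": 0, "wx": 0, "wy": 0, "wz": 0}, {"x": 0, "y": 0, "z": 0, "wx": 0, "wy": 0, "wz": 0}, {"x": 0, "y": 0, "z": 0, "wx": 0, "wy": 0, "wz": 0}, {"x": 0, "y": 0, "z": 0, "wx": 0, "wy": 0, "wz": 0}], grip=1, newtons=45)

```text
t: 4.2
eef_pos: [0.4748, 0.2472, 0.0455]
tcp_rot: [-0.239, 0.971, -0.0, -0.0]
contact_force: [-0.7, -0.2, -0.0]
gripper_width: 0.0316
gripper_force: 45.0
```

Emit:
carry_out(rows=[{"x": 0, "y": 0, "z": -0.4, "wx": 0, "wy": 0, "wz": 0}, {"x": 0, "y": 0, "z": -0.6, "wx": 0, "wy": 0, "wz": 0}, {"x": 0, "y": 0, "z": 0, "wx": 0, "wy": 0, "wz": 0.5}, {"x": 0, "y": 0, "z": 0, "wx": 0, "wy": 0, "wz": 0.6}, {"x": 0, "y": 0, "z": 0, "wx": 0, "wy": 0, "wz": 0.6}, {"x": 0, "y": 0, "z": 0, "wx": 0, "wy": 0, "wz": 0.6}, {"x": 0, "y": 0, "z": 0, "wx": 0, "wy": 0, "wz": 0.6}, {"x": 0, "y": 0, "z": 0, "wx": 0, "wy": 0, "wz": 0.35}, {"x": 0, "y": 0, "z": 0, "wx": 0, "wy": 0, "wz": 0}, {"x": 0, "y": 0, "z": 0, "wx": 0, "wy": 0, "wz": 0}])

```text
t: 5.2
eef_pos: [0.4743, 0.2472, 0.0851]
tcp_rot: [-0.015, 1.0, -0.0, -0.0]
contact_force: [0.0, 0.2, -3.2]
gripper_width: 0.0313
gripper_force: 45.0
```

```bash
cat >> h.py <<'E'
PY=np.radians(1.55);O=np.array([.643,.0304])
def P(x,y,z):
    c,s=np.cos(PY),np.sin(PY);return [O[0]+c*x-s*y,O[1]+s*x+c*y,z]
def inpress(w):
    c,s=np.cos(PY),np.sin(PY);d=np.array(w)[:2]-O;return np.array([c*d[0]+s*d[1],-s*d[0]+c*d[1]])
E
python3 -c "
from h import *
togo(P(-.150,.055,.0865),91.55)"
```

```text
t 5.2 pos [0.4743 0.2472 0.0851] yaw 91.72 tilt [ 0.02 -0.06  0.  ] go [-0.31 -4.16 -0.03] wz 0.02 F [ 0.   0.2 -3.2] w 0.0313
```

Emit:
carry_out(rows=[{"x": -0.04, "y": -0.4, "z": 0, "wx": 0, "wy": 0, "wz": 0}, {"x": -0.05, "y": -0.6, "z": 0, "wx": 0, "wy": 0, "wz": 0}, {"x": -0.05, "y": -0.7, "z": 0, "wx": 0, "wy": 0, "wz": 0}, {"x": -0.05, "y": -0.7, "z": 0, "wx": 0, "wy": 0, "wz": 0}, {"x": -0.05, "y": -0.7, "z": 0, "wx": 0, "wy": 0, "wz": 0}, {"x": -0.05, "y": -0.6, "z": 0, "wx": 0, "wy": 0, "wz": 0}, {"x": -0.02, "y": -0.46, "z": 0, "wx": 0, "wy": 0, "wz": 0.02}, {"x": 0, "y": 0, "z": 0.3, "wx": 0, "wy": 0, "wz": 0}, {"x": 0, "y": 0, "z": 0.3, "wx": 0, "wy": 0, "wz": 0}, {"x": 0, "y": 0, "z": 0, "wx": 0, "wy": 0, "wz": 0}])

```text
t: 6.2
eef_pos: [0.4895, 0.0815, 0.0589]
tcp_rot: [-0.013, 1.0, 0.0, -0.002]
contact_force: [-0.9, -0.4, -3.0]
gripper_width: 0.0316
gripper_force: 45.0
```

```bash
python3 - <<'E'
from h import *
togo(P(-.150,.055,.0585),91.55)
a=vision.grab_frame('top');b=vision.grab_frame('side')
cv2.imwrite('pics/c1.png',np.hstack([cv2.resize(a[140:260,250:360],None,fx=3.6,fy=3.6),cv2.resize(b[150:290,240:410],None,fx=2.35,fy=3.09)[:432]]))
E
```

```text
t 6.2 pos [0.4895 0.0815 0.0589] yaw 91.5 tilt [-0.01 -0.28 -0.  ] go [-0.05 -0.01  0.01] wz -0.01 F [-0.9 -0.4 -3. ] w 0.0316
```

View pics/c1.png

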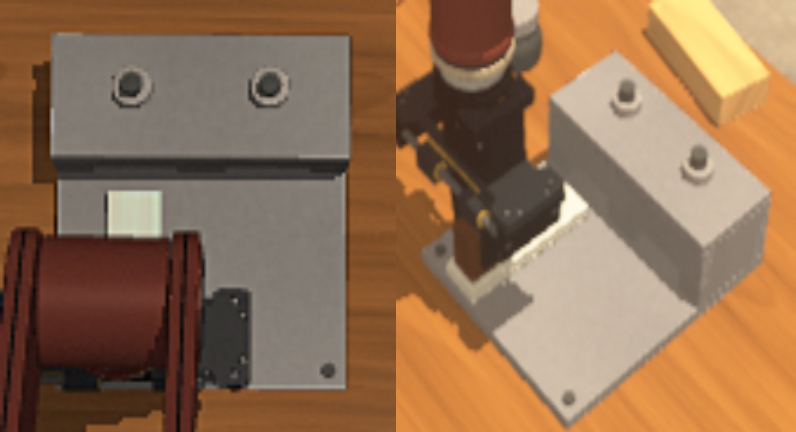

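The blade front is at crop (135,190), square to the lip and in line with the left bay. Probing the left bay: first up to the lip, then slowly.

Emit:
carry_out(rows=[{"x": -0.05, "y": 0, "z": 0, "wx": 0, "wy": 0, "wz": 0}, {"x": -0.1, "y": 0, "z": 0.01, "wx": 0, "wy": 0, "wz": 0}, {"x": -0.1, "y": 0, "z": 0, "wx": 0, "wy": 0, "wz": 0}, {"x": -0.1, "y": 0, "z": 0, "wx": 0, "wy": 0, "wz": 0}, {"x": -0.1, "y": 0, "z": 0, "wx": 0, "wy": 0, "wz": 0}, {"x": -0.1, "y": 0, "z": 0, "wx": 0, "wy": 0, "wz": 0}, {"x": -0.1, "y": 0, "z": 0, "wx": 0, "wy": 0, "wz": 0}, {"x": -0.05, "y": 0, "z": 0, "wx": 0, "wy": 0, "wz": 0}, {"x": 0, "y": 0, "z": 0, "wx": 0, "wy": 0, "wz": 0}, {"x": 0, "y": 0, "z": 0, "wx": 0, "wy": 0, "wz": 0}])

```text
t: 7.3
eef_pos: [0.5198, 0.082, 0.061]
tcp_rot: [-0.013, 1.0, 0.0, -0.0]
contact_force: [-0.6, -0.7, -3.0]
gripper_width: 0.0316
gripper_force: 45.0
```

Emit:
carry_out(rows=[{"x": -0.04, "y": 0, "z": 0, "wx": 0, "wy": 0, "wz": 0}, {"x": -0.04, "y": 0, "z": 0, "wx": 0, "wy": 0, "wz": 0}, {"x": -0.04, "y": 0, "z": 0, "wx": 0, "wy": 0, "wz": 0}, {"x": -0.04, "y": 0, "z": 0, "wx": 0, "wy": 0, "wz": 0}, {"x": -0.04, "y": 0, "z": 0, "wx": 0, "wy": 0, "wz": 0}, {"x": 0, "y": 0, "z": 0, "wx": 0, "wy": 0, "wz": 0}, {"x": 0, "y": 0, "z": 0, "wx": 0, "wy": 0, "wz": 0}, {"x": 0, "y": 0, "z": 0, "wx": 0, "wy": 0, "wz": 0}, {"x": 0, "y": 0, "z": 0, "wx": 0, "wy": 0, "wz": 0}, {"x": 0, "y": 0, "z": 0, "wx": 0, "wy": 0, "wz": 0}])

```text
t: 8.3
eef_pos: [0.5243, 0.0822, 0.0601]
tcp_rot: [-0.013, 1.0, -0.0, -0.004]
contact_force: [-13.3, -0.9, 5.0]
gripper_width: 0.0317
gripper_force: 45.0
```

Contact, but z reads 60–61 mm, so the blade is riding ~3 mm above the bed and this stop is ambiguous. Backing off, lowering to the bed and probing again.

Emit:
carry_out(rows=[{"x": 0.15, "y": 0, "z": 0, "wx": 0, "wy": 0, "wz": 0}, {"x": 0.15, "y": 0, "z": 0, "wx": 0, "wy": 0, "wz": 0}, {"x": 0, "y": 0, "z": 0, "wx": 0, "wy": 0, "wz": 0}, {"x": 0, "y": 0, "z": 0.025, "wx": 0, "wy": 0, "wz": 0}, {"x": 0, "y": 0, "z": 0.025, "wx": 0, "wy": 0, "wz": 0}, {"x": 0, "y": 0, "z": 0, "wx": 0, "wy": 0, "wz": 0}, {"x": 0, "y": 0, "z": 0, "wx": 0, "wy": 0, "wz": 0}, {"x": 0, "y": 0, "z": 0, "wx": 0, "wy": 0, "wz": 0}, {"x": 0, "y": 0, "z": 0, "wx": 0, "wy": 0, "wz": 0}, {"x": 0, "y": 0, "z": 0, "wx": 0, "wy": 0, "wz": 0}])

```text
t: 9.3
eef_pos: [0.5159, 0.0819, 0.0591]
tcp_rot: [-0.013, 1.0, -0.0, -0.0]
contact_force: [-0.2, 0.5, -2.2]
gripper_width: 0.0318
gripper_force: 45.0
```

```bash
python3 -c "
from h import *
togo(P(-.118,.055,.0575),91.55);togo(P(-.118,.055,.0575),91.55);print(inpress(observe()['eef_pos']))"
```

```text
t 9.3 pos [0.5159 0.0819 0.0591] yaw 91.48 tilt [ 0. -0.  0.] go [-0.19  0.    0.04] wz -0.01 F [-0.2  0.5 -2.2] w 0.0318
t 9.3 pos [0.5159 0.0819 0.0591] yaw 91.48 tilt [ 0. -0.  0.] go [-0.19  0.    0.04] wz -0.01 F [-0.2  0.5 -2.2] w 0.0318
[-0.12565862  0.05490882]
```

Emit:
carry_out(rows=[{"x": 0, "y": 0, "z": 0.02, "wx": 0, "wy": 0, "wz": 0}, {"x": 0, "y": 0, "z": 0.02, "wx": 0, "wy": 0, "wz": 0}, {"x": 0, "y": 0, "z": 0, "wx": 0, "wy": 0, "wz": 0}, {"x": 0, "y": 0, "z": 0, "wx": 0, "wy": 0, "wz": 0}, {"x": 0, "y": 0, "z": 0, "wx": 0, "wy": 0, "wz": 0}, {"x": 0, "y": 0, "z": 0, "wx": 0, "wy": 0, "wz": 0}, {"x": 0, "y": 0, "z": 0, "wx": 0, "wy": 0, "wz": 0}, {"x": 0, "y": 0, "z": 0, "wx": 0, "wy": 0, "wz": 0}, {"x": 0, "y": 0, "z": 0, "wx": 0, "wy": 0, "wz": 0}, {"x": 0, "y": 0, "z": 0, "wx": 0, "wy": 0, "wz": 0}])

```text
t: 10.3
eef_pos: [0.5159, 0.0819, 0.0575]
tcp_rot: [-0.013, 1.0, -0.0, -0.0]
contact_force: [-1.1, 0.9, -2.5]
gripper_width: 0.0316
gripper_force: 45.0
```

Emit:
carry_out(rows=[{"x": 0, "y": 0, "z": 0.015, "wx": 0, "wy": 0, "wz": 0}, {"x": 0, "y": 0, "z": 0, "wx": 0, "wy": 0, "wz": 0}, {"x": -0.05, "y": 0, "z": 0, "wx": 0, "wy": 0, "wz": 0}, {"x": -0.05, "y": 0, "z": 0, "wx": 0, "wy": 0, "wz": 0}, {"x": -0.05, "y": 0, "z": 0, "wx": 0, "wy": 0, "wz": 0}, {"x": -0.05, "y": 0, "z": 0, "wx": 0, "wy": 0, "wz": 0}, {"x": -0.05, "y": 0, "z": 0, "wx": 0, "wy": 0, "wz": 0}, {"x": -0.05, "y": 0, "z": 0, "wx": 0, "wy": 0, "wz": 0}, {"x": 0, "y": 0, "z": 0, "wx": 0, "wy": 0, "wz": 0}, {"x": 0, "y": 0, "z": 0, "wx": 0, "wy": 0, "wz": 0}])

```text
t: 11.3
eef_pos: [0.5274, 0.0823, 0.0574]
tcp_rot: [-0.013, 1.0, 0.0, -0.001]
contact_force: [-6.0, -0.3, 7.1]
gripper_width: 0.0315
gripper_force: 45.0
```

Emit:
carry_out(rows=[{"x": -0.03, "y": 0, "z": 0, "wx": 0, "wy": 0, "wz": 0}, {"x": -0.03, "y": 0, "z": 0, "wx": 0, "wy": 0, "wz": 0}, {"x": -0.03, "y": 0, "z": 0, "wx": 0, "wy": 0, "wz": 0}, {"x": -0.03, "y": 0, "z": 0, "wx": 0, "wy": 0, "wz": 0}, {"x": -0.03, "y": 0, "z": 0, "wx": 0, "wy": 0, "wz": 0}, {"x": 0, "y": 0, "z": 0, "wx": 0, "wy": 0, "wz": 0}, {"x": 0, "y": 0, "z": 0, "wx": 0, "wy": 0, "wz": 0}, {"x": 0, "y": 0, "z": 0, "wx": 0, "wy": 0, "wz": 0}, {"x": 0, "y": 0, "z": 0, "wx": 0, "wy": 0, "wz": 0}, {"x": 0, "y": 0, "z": 0, "wx": 0, "wy": 0, "wz": 0}])

```text
t: 12.3
eef_pos: [0.5331, 0.0825, 0.0574]
tcp_rot: [-0.013, 1.0, 0.0, -0.001]
contact_force: [-6.5, -0.4, 7.9]
gripper_width: 0.0315
gripper_force: 45.0
```

It advances freely, about 9 mm past the earlier stop, with only constant bed friction (6 N), so the left bay takes the thick spacer. Easing the down-force slightly and pushing on.

Emit:
carry_out(rows=[{"x": 0, "y": 0, "z": -0.012, "wx": 0, "wy": 0, "wz": 0}, {"x": -0.1, "y": 0, "z": 0, "wx": 0, "wy": 0, "wz": 0}, {"x": -0.13, "y": 0, "z": 0, "wx": 0, "wy": 0, "wz": 0}, {"x": -0.13, "y": 0, "z": 0, "wx": 0, "wy": 0, "wz": 0}, {"x": -0.13, "y": 0, "z": 0, "wx": 0, "wy": 0, "wz": 0}, {"x": -0.13, "y": 0, "z": 0, "wx": 0, "wy": 0, "wz": 0}, {"x": -0.13, "y": 0, "z": 0, "wx": 0, "wy": 0, "wz": 0}, {"x": -0.13, "y": 0, "z": 0, "wx": 0, "wy": 0, "wz": 0}, {"x": -0.1, "y": 0, "z": 0, "wx": 0, "wy": 0, "wz": 0}, {"x": 0, "y": 0, "z": 0, "wx": 0, "wy": 0, "wz": 0}])

```text
t: 13.3
eef_pos: [0.5743, 0.0833, 0.0575]
tcp_rot: [-0.013, 1.0, -0.0, 0.001]
contact_force: [-0.5, -0.7, 2.0]
gripper_width: 0.0317
gripper_force: 45.0
```

Emit:
carry_out(rows=[{"x": -0.05, "y": 0, "z": 0, "wx": 0, "wy": 0, "wz": 0}, {"x": -0.05, "y": 0, "z": 0, "wx": 0, "wy": 0, "wz": 0}, {"x": -0.05, "y": 0, "z": 0, "wx": 0, "wy": 0, "wz": 0}, {"x": -0.05, "y": 0, "z": 0, "wx": 0, "wy": 0, "wz": 0}, {"x": -0.05, "y": 0, "z": 0, "wx": 0, "wy": 0, "wz": 0}, {"x": 0, "y": 0, "z": 0, "wx": 0, "wy": 0, "wz": 0}, {"x": 0, "y": 0, "z": 0, "wx": 0, "wy": 0, "wz": 0}, {"x": 0, "y": 0, "z": 0, "wx": 0, "wy": 0, "wz": 0}, {"x": 0, "y": 0, "z": 0, "wx": 0, "wy": 0, "wz": 0}, {"x": 0, "y": 0, "z": 0, "wx": 0, "wy": 0, "wz": 0}])

```text
t: 14.3
eef_pos: [0.5831, 0.0836, 0.0575]
tcp_rot: [-0.013, 1.0, -0.0, 0.0]
contact_force: [-3.0, 0.0, 2.9]
gripper_width: 0.0312
gripper_force: 45.0
```

Emit:
carry_out(rows=[{"x": -0.04, "y": 0, "z": 0, "wx": 0, "wy": 0, "wz": 0}, {"x": -0.04, "y": 0, "z": 0, "wx": 0, "wy": 0, "wz": 0}, {"x": -0.04, "y": 0, "z": 0, "wx": 0, "wy": 0, "wz": 0}, {"x": -0.04, "y": 0, "z": 0, "wx": 0, "wy": 0, "wz": 0}, {"x": -0.04, "y": 0, "z": 0, "wx": 0, "wy": 0, "wz": 0}, {"x": -0.04, "y": 0, "z": 0, "wx": 0, "wy": 0, "wz": 0}, {"x": 0, "y": 0, "z": 0, "wx": 0, "wy": 0, "wz": 0}, {"x": 0, "y": 0, "z": 0, "wx": 0, "wy": 0, "wz": 0}, {"x": 0, "y": 0, "z": 0, "wx": 0, "wy": 0, "wz": 0}, {"x": 0, "y": 0, "z": 0, "wx": 0, "wy": 0, "wz": 0}])

```text
t: 15.3
eef_pos: [0.5921, 0.0839, 0.0575]
tcp_rot: [-0.013, 1.0, -0.0, -0.001]
contact_force: [-6.1, 0.5, 6.5]
gripper_width: 0.0316
gripper_force: 45.0
```

Emit:
carry_out(rows=[{"x": -0.03, "y": 0, "z": 0, "wx": 0, "wy": 0, "wz": 0}, {"x": -0.03, "y": 0, "z": 0, "wx": 0, "wy": 0, "wz": 0}, {"x": -0.03, "y": 0, "z": 0, "wx": 0, "wy": 0, "wz": 0}, {"x": -0.03, "y": 0, "z": 0, "wx": 0, "wy": 0, "wz": 0}, {"x": 0, "y": 0, "z": 0, "wx": 0, "wy": 0, "wz": 0}, {"x": 0, "y": 0, "z": 0, "wx": 0, "wy": 0, "wz": 0}, {"x": 0, "y": 0, "z": 0, "wx": 0, "wy": 0, "wz": 0}, {"x": 0, "y": 0, "z": 0, "wx": 0, "wy": 0, "wz": 0}, {"x": 0, "y": 0, "z": 0, "wx": 0, "wy": 0, "wz": 0}, {"x": 0, "y": 0, "z": 0, "wx": 0, "wy": 0, "wz": 0}])

```text
t: 16.3
eef_pos: [0.5922, 0.0839, 0.0574]
tcp_rot: [-0.013, 1.0, -0.0, -0.006]
contact_force: [-24.9, -1.7, 22.6]
gripper_width: 0.0317
gripper_force: 45.0
```

It stopped dead at x = 0.592, where home is expected at 0.5915. Relaxing the push, releasing and rising.

Emit:
carry_out(rows=[{"x": 0.06, "y": 0, "z": -0.01, "wx": 0, "wy": 0, "wz": 0}, {"x": 0.06, "y": 0, "z": -0.01, "wx": 0, "wy": 0, "wz": 0}, {"x": 0, "y": 0, "z": 0, "wx": 0, "wy": 0, "wz": 0}, {"x": 0, "y": 0, "z": 0, "wx": 0, "wy": 0, "wz": 0}, {"x": 0, "y": 0, "z": 0, "wx": 0, "wy": 0, "wz": 0}, {"x": 0, "y": 0, "z": 0, "wx": 0, "wy": 0, "wz": 0}, {"x": 0, "y": 0, "z": 0, "wx": 0, "wy": 0, "wz": 0}, {"x": 0, "y": 0, "z": 0, "wx": 0, "wy": 0, "wz": 0}, {"x": 0, "y": 0, "z": 0, "wx": 0, "wy": 0, "wz": 0}, {"x": 0, "y": 0, "z": 0, "wx": 0, "wy": 0, "wz": 0}])

```text
t: 17.3
eef_pos: [0.5921, 0.0839, 0.0578]
tcp_rot: [-0.013, 1.0, -0.0, -0.001]
contact_force: [-4.0, 1.1, -1.0]
gripper_width: 0.0315
gripper_force: 45.0
```

Emit:
carry_out(rows=[{"x": 0, "y": 0, "z": 0, "wx": 0, "wy": 0, "wz": 0}, {"x": 0, "y": 0, "z": 0, "wx": 0, "wy": 0, "wz": 0}, {"x": 0, "y": 0, "z": 0, "wx": 0, "wy": 0, "wz": 0}, {"x": 0, "y": 0, "z": 0, "wx": 0, "wy": 0, "wz": 0}, {"x": 0, "y": 0, "z": 0, "wx": 0, "wy": 0, "wz": 0}, {"x": 0, "y": 0, "z": 0, "wx": 0, "wy": 0, "wz": 0}, {"x": 0, "y": 0, "z": 0, "wx": 0, "wy": 0, "wz": 0}, {"x": 0, "y": 0, "z": -0.4, "wx": 0, "wy": 0, "wz": 0}, {"x": 0, "y": 0, "z": -0.8, "wx": 0, "wy": 0, "wz": 0}, {"x": 0, "y": 0, "z": -0.8, "wx": 0, "wy": 0, "wz": 0}], grip=0)

```text
t: 18.3
eef_pos: [0.5923, 0.0839, 0.1396]
tcp_rot: [-0.013, 1.0, 0.0, -0.0]
contact_force: [1.2, 0.8, 0.2]
gripper_width: 0.0872
gripper_force: 0.0
```

```bash
python3 -c "
from h import *
togo([.4366,-.257,.2],73)"
```

```text
t 18.3 pos [0.5923 0.0839 0.1396] yaw 91.48 tilt [ 0.   -0.06  0.  ] go [ 4.11 -8.42 -1.51] wz 2.31 F [1.2 0.8 0.2] w 0.0872
```

Emit:
carry_out(rows=[{"x": 0.41, "y": -0.84, "z": -0.25, "wx": 0, "wy": 0, "wz": 0}, {"x": 0.41, "y": -0.84, "z": -0.2, "wx": 0, "wy": 0, "wz": 0}, {"x": 0.41, "y": -0.84, "z": -0.2, "wx": 0, "wy": 0, "wz": 0}, {"x": 0.41, "y": -0.84, "z": -0.2, "wx": 0, "wy": 0, "wz": 0}, {"x": 0.41, "y": -0.84, "z": -0.2, "wx": 0, "wy": 0, "wz": 0}, {"x": 0.41, "y": -0.84, "z": -0.2, "wx": 0, "wy": 0, "wz": 0}, {"x": 0.41, "y": -0.84, "z": -0.15, "wx": 0, "wy": 0, "wz": 0}, {"x": 0.41, "y": -0.84, "z": -0.1, "wx": 0, "wy": 0, "wz": 0}, {"x": 0.41, "y": -0.84, "z": 0, "wx": 0, "wy": 0, "wz": 0}, {"x": 0.41, "y": -0.84, "z": 0, "wx": 0, "wy": 0, "wz": 0}])

```text
t: 19.3
eef_pos: [0.4369, -0.2578, 0.2]
tcp_rot: [-0.013, 1.0, -0.001, 0.001]
contact_force: [0.4, -0.7, -0.4]
gripper_width: 0.087
gripper_force: 0.0
```

Emit:
carry_out(rows=[{"x": 0, "y": 0, "z": 0, "wx": 0, "wy": 0, "wz": 0.6}, {"x": 0, "y": 0, "z": 0, "wx": 0, "wy": 0, "wz": 0.6}, {"x": 0, "y": 0, "z": 0, "wx": 0, "wy": 0, "wz": 0.6}, {"x": 0, "y": 0, "z": 0, "wx": 0, "wy": 0, "wz": 0.5}, {"x": 0, "y": 0, "z": 0, "wx": 0, "wy": 0, "wz": 0}, {"x": 0, "y": 0, "z": 0, "wx": 0, "wy": 0, "wz": 0}, {"x": 0, "y": 0, "z": 0, "wx": 0, "wy": 0, "wz": 0}, {"x": 0, "y": 0, "z": 0, "wx": 0, "wy": 0, "wz": 0}, {"x": 0, "y": 0, "z": 0, "wx": 0, "wy": 0, "wz": 0}, {"x": 0, "y": 0, "z": 0, "wx": 0, "wy": 0, "wz": 0}])

```text
t: 20.3
eef_pos: [0.4374, -0.2562, 0.1982]
tcp_rot: [0.147, 0.989, 0.0, -0.0]
contact_force: [0.3, 0.2, 0.4]
gripper_width: 0.0871
gripper_force: 0.0
```

```bash
python3 - <<'E'
from h import *
togo([.4366,-.257,.040],73)
p=vision.camera_params('wrist');im=vision.grab_frame('wrist');a=vision.grab_frame('top')
cv2.imwrite('pics/w3.png',np.hstack([im[:430:,120:520],cv2.resize(a[140:260,250:360],None,fx=3.58,fy=3.58)[:430]]))
for X in([.4366,-.257,.051],[.4892,-.2731,.006]):print(proj(p,np.array(X)).round()-[120,0])
E
```

```text
t 20.3 pos [ 0.4374 -0.2562  0.1982] yaw 73.09 tilt [-0.   -0.01 -0.  ] go [ 0.01 -0.02  3.95] wz 0.01 F [0.3 0.2 0.4] w 0.0871
[195. 229.]
[195. 269.]
```

View pics/w3.png

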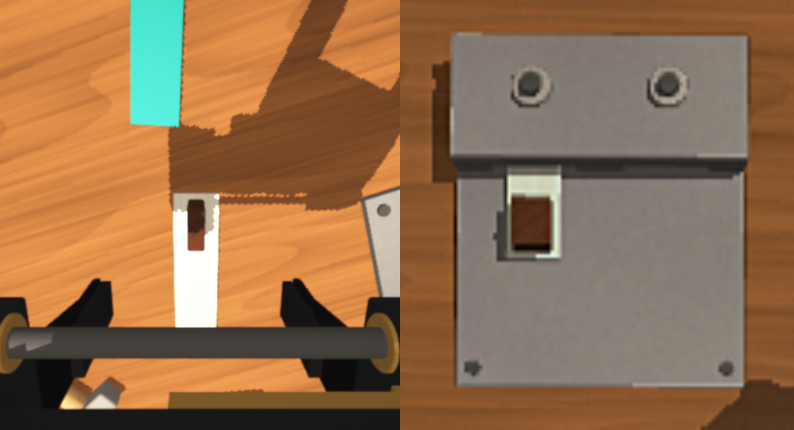

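The thick spacer sits straight in the left bay (crop 533,215). The thin handle is at (195,224) against a predicted (195,229), and the turquoise look-alike is clear. Descending and gripping.

Emit:
carry_out(rows=[{"x": 0.02, "y": 0, "z": 0.5, "wx": 0, "wy": 0, "wz": 0}, {"x": 0.02, "y": 0, "z": 0.5, "wx": 0, "wy": 0, "wz": 0}, {"x": 0, "y": 0, "z": 0.5, "wx": 0, "wy": 0, "wz": 0}, {"x": 0, "y": 0, "z": 0.5, "wx": 0, "wy": 0, "wz": 0}, {"x": 0, "y": 0, "z": 0.5, "wx": 0, "wy": 0, "wz": 0}, {"x": 0, "y": 0, "z": 0.5, "wx": 0, "wy": 0, "wz": 0}, {"x": 0, "y": 0, "z": 0.5, "wx": 0, "wy": 0, "wz": 0}, {"x": 0, "y": 0, "z": 0.4, "wx": 0, "wy": 0, "wz": 0}, {"x": 0, "y": 0, "z": 0, "wx": 0, "wy": 0, "wz": 0}, {"x": 0, "y": 0, "z": 0, "wx": 0, "wy": 0, "wz": 0}])

```text
t: 21.4
eef_pos: [0.4358, -0.2557, 0.0423]
tcp_rot: [0.147, 0.989, 0.0, -0.0]
contact_force: [-0.3, -0.5, 0.1]
gripper_width: 0.0874
gripper_force: 0.0
```

Emit:
carry_out(rows=[{"x": 0, "y": 0, "z": 0, "wx": 0, "wy": 0, "wz": 0}, {"x": 0, "y": 0, "z": 0, "wx": 0, "wy": 0, "wz": 0}, {"x": 0, "y": 0, "z": 0, "wx": 0, "wy": 0, "wz": 0}, {"x": 0, "y": 0, "z": 0, "wx": 0, "wy": 0, "wz": 0}, {"x": 0, "y": 0, "z": 0, "wx": 0, "wy": 0, "wz": 0}, {"x": 0, "y": 0, "z": 0, "wx": 0, "wy": 0, "wz": 0}, {"x": 0, "y": 0, "z": 0, "wx": 0, "wy": 0, "wz": 0}, {"x": 0, "y": 0, "z": 0, "wx": 0, "wy": 0, "wz": 0}, {"x": 0, "y": 0, "z": 0, "wx": 0, "wy": 0, "wz": 0}, {"x": 0, "y": 0, "z": 0, "wx": 0, "wy": 0, "wz": 0}], grip=1, newtons=45)

```text
t: 22.4
eef_pos: [0.4358, -0.2558, 0.0422]
tcp_rot: [0.147, 0.989, -0.0, -0.0]
contact_force: [0.5, 0.1, -1.4]
gripper_width: 0.0159
gripper_force: 45.0
```

Emit:
carry_out(rows=[{"x": 0, "y": 0, "z": -0.4, "wx": 0, "wy": 0, "wz": 0}, {"x": 0, "y": 0, "z": -0.6, "wx": 0, "wy": 0, "wz": 0}, {"x": 0, "y": 0, "z": 0, "wx": 0, "wy": 0, "wz": -0.5}, {"x": 0, "y": 0, "z": 0, "wx": 0, "wy": 0, "wz": -0.6}, {"x": 0, "y": 0, "z": 0, "wx": 0, "wy": 0, "wz": -0.6}, {"x": 0, "y": 0, "z": 0, "wx": 0, "wy": 0, "wz": -0.6}, {"x": 0, "y": 0, "z": 0, "wx": 0, "wy": 0, "wz": 0}, {"x": 0, "y": 0, "z": 0, "wx": 0, "wy": 0, "wz": 0}, {"x": 0, "y": 0, "z": 0, "wx": 0, "wy": 0, "wz": 0}, {"x": 0, "y": 0, "z": 0, "wx": 0, "wy": 0, "wz": 0}])

```text
t: 23.4
eef_pos: [0.4358, -0.2557, 0.0821]
tcp_rot: [-0.012, 1.0, 0.0, -0.0]
contact_force: [-0.3, -0.2, -1.6]
gripper_width: 0.0157
gripper_force: 45.0
```

```bash
python3 -c "
from h import *
togo(P(-.150,-.055,.08),91.55)"
```

```text
t 23.4 pos [ 0.4358 -0.2557  0.0821] yaw 91.42 tilt [-0.01 -0.01 -0.  ] go [-1.61  5.64  0.05] wz -0.02 F [-0.3 -0.2 -1.6] w 0.0157
```

Emit:
carry_out(rows=[{"x": -0.12, "y": 0.4, "z": 0, "wx": 0, "wy": 0, "wz": 0}, {"x": -0.18, "y": 0.64, "z": 0, "wx": 0, "wy": 0, "wz": 0}, {"x": -0.2, "y": 0.7, "z": 0, "wx": 0, "wy": 0, "wz": 0}, {"x": -0.2, "y": 0.7, "z": 0, "wx": 0, "wy": 0, "wz": 0}, {"x": -0.2, "y": 0.7, "z": 0, "wx": 0, "wy": 0, "wz": 0}, {"x": -0.2, "y": 0.7, "z": 0, "wx": 0, "wy": 0, "wz": 0}, {"x": -0.2, "y": 0.7, "z": 0, "wx": 0, "wy": 0, "wz": 0}, {"x": -0.18, "y": 0.6, "z": 0, "wx": 0, "wy": 0, "wz": 0}, {"x": -0.13, "y": 0.5, "z": 0, "wx": 0, "wy": 0, "wz": -0.02}, {"x": 0, "y": 0, "z": 0, "wx": 0, "wy": 0, "wz": 0}])

```text
t: 24.4
eef_pos: [0.4947, -0.0265, 0.0822]
tcp_rot: [-0.015, 1.0, 0.0, 0.0]
contact_force: [0.0, -0.5, -1.6]
gripper_width: 0.0156
gripper_force: 45.0
```

Emit:
carry_out(rows=[{"x": 0, "y": 0, "z": 0.2, "wx": 0, "wy": 0, "wz": 0}, {"x": 0, "y": 0, "z": 0.2, "wx": 0, "wy": 0, "wz": 0}, {"x": 0, "y": 0, "z": 0.2, "wx": 0, "wy": 0, "wz": 0}, {"x": 0, "y": 0, "z": 0.04, "wx": 0, "wy": 0, "wz": 0}, {"x": 0, "y": 0, "z": 0, "wx": 0, "wy": 0, "wz": 0}, {"x": 0, "y": 0, "z": 0, "wx": 0, "wy": 0, "wz": 0}, {"x": 0, "y": 0, "z": 0, "wx": 0, "wy": 0, "wz": 0}, {"x": 0, "y": 0, "z": 0, "wx": 0, "wy": 0, "wz": 0}, {"x": 0, "y": 0, "z": 0, "wx": 0, "wy": 0, "wz": 0}, {"x": 0, "y": 0, "z": 0, "wx": 0, "wy": 0, "wz": 0}])

```text
t: 25.4
eef_pos: [0.4945, -0.0286, 0.0568]
tcp_rot: [-0.014, 1.0, -0.0, 0.0]
contact_force: [-0.5, -0.2, -2.7]
gripper_width: 0.0158
gripper_force: 45.0
```

```bash
python3 - <<'E'
from h import *
togo(P(-.150,-.055,.0546),91.55)
a=vision.grab_frame('top');cv2.imwrite('pics/c2.png',cv2.resize(a[140:260,250:360],None,fx=4,fy=4))
E
```

```text
t 25.4 pos [ 0.4945 -0.0286  0.0568] yaw 91.64 tilt [0.01 0.02 0.  ] go [-0.   -0.    0.05] wz 0.01 F [-0.5 -0.2 -2.7] w 0.0158
```

View pics/c2.png

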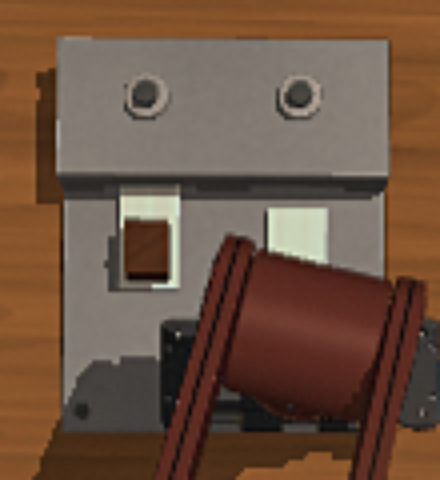

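The thin blade front is at (298,235), square and symmetric with the thick one (150) about the apron middle (225). Lowering to the bed and pushing in.

Emit:
carry_out(rows=[{"x": 0, "y": 0, "z": 0.03, "wx": 0, "wy": 0, "wz": 0}, {"x": 0, "y": 0, "z": 0.02, "wx": 0, "wy": 0, "wz": 0}, {"x": -0.1, "y": 0, "z": 0, "wx": 0, "wy": 0, "wz": 0}, {"x": -0.1, "y": 0, "z": 0, "wx": 0, "wy": 0, "wz": 0}, {"x": -0.1, "y": 0, "z": 0, "wx": 0, "wy": 0, "wz": 0}, {"x": -0.1, "y": 0, "z": 0, "wx": 0, "wy": 0, "wz": 0}, {"x": -0.1, "y": 0, "z": 0, "wx": 0, "wy": 0, "wz": 0}, {"x": 0, "y": 0, "z": 0, "wx": 0, "wy": 0, "wz": 0}, {"x": 0, "y": 0, "z": 0, "wx": 0, "wy": 0, "wz": 0}, {"x": 0, "y": 0, "z": 0, "wx": 0, "wy": 0, "wz": 0}])

```text
t: 26.45
eef_pos: [0.5142, -0.028, 0.0545]
tcp_rot: [-0.014, 1.0, 0.0, -0.0]
contact_force: [-0.7, -0.4, -0.3]
gripper_width: 0.0156
gripper_force: 45.0
```

Just touching the bed; continuing past the shoe's front.

Emit:
carry_out(rows=[{"x": -0.06, "y": 0, "z": 0, "wx": 0, "wy": 0, "wz": 0}, {"x": -0.06, "y": 0, "z": 0, "wx": 0, "wy": 0, "wz": 0}, {"x": -0.06, "y": 0, "z": 0, "wx": 0, "wy": 0, "wz": 0}, {"x": -0.06, "y": 0, "z": 0, "wx": 0, "wy": 0, "wz": 0}, {"x": -0.06, "y": 0, "z": 0, "wx": 0, "wy": 0, "wz": 0}, {"x": -0.06, "y": 0, "z": 0, "wx": 0, "wy": 0, "wz": 0}, {"x": -0.06, "y": 0, "z": 0, "wx": 0, "wy": 0, "wz": 0}, {"x": -0.06, "y": 0, "z": 0, "wx": 0, "wy": 0, "wz": 0}, {"x": 0, "y": 0, "z": 0, "wx": 0, "wy": 0, "wz": 0}, {"x": 0, "y": 0, "z": 0, "wx": 0, "wy": 0, "wz": 0}])

```text
t: 27.45
eef_pos: [0.5336, -0.0275, 0.0546]
tcp_rot: [-0.014, 1.0, 0.0, -0.0]
contact_force: [0.2, -0.2, -1.1]
gripper_width: 0.0159
gripper_force: 45.0
```

Emit:
carry_out(rows=[{"x": -0.1, "y": 0, "z": 0, "wx": 0, "wy": 0, "wz": 0}, {"x": -0.13, "y": 0, "z": 0, "wx": 0, "wy": 0, "wz": 0}, {"x": -0.13, "y": 0, "z": 0, "wx": 0, "wy": 0, "wz": 0}, {"x": -0.13, "y": 0, "z": 0, "wx": 0, "wy": 0, "wz": 0}, {"x": -0.13, "y": 0, "z": 0, "wx": 0, "wy": 0, "wz": 0}, {"x": -0.13, "y": 0, "z": 0, "wx": 0, "wy": 0, "wz": 0}, {"x": -0.13, "y": 0, "z": 0, "wx": 0, "wy": 0, "wz": 0}, {"x": -0.13, "y": 0, "z": 0, "wx": 0, "wy": 0, "wz": 0}, {"x": -0.1, "y": 0, "z": 0, "wx": 0, "wy": 0, "wz": 0}, {"x": -0.1, "y": 0, "z": 0, "wx": 0, "wy": 0, "wz": 0}])

```text
t: 28.45
eef_pos: [0.5823, -0.0261, 0.0546]
tcp_rot: [-0.014, 1.0, -0.0, -0.0]
contact_force: [0.0, 0.6, -1.3]
gripper_width: 0.0154
gripper_force: 45.0
```

Emit:
carry_out(rows=[{"x": -0.04, "y": 0, "z": 0, "wx": 0, "wy": 0, "wz": 0}, {"x": -0.04, "y": 0, "z": 0, "wx": 0, "wy": 0, "wz": 0}, {"x": -0.04, "y": 0, "z": 0, "wx": 0, "wy": 0, "wz": 0}, {"x": -0.04, "y": 0, "z": 0, "wx": 0, "wy": 0, "wz": 0}, {"x": -0.04, "y": 0, "z": 0, "wx": 0, "wy": 0, "wz": 0}, {"x": -0.04, "y": 0, "z": 0, "wx": 0, "wy": 0, "wz": 0}, {"x": -0.04, "y": 0, "z": 0, "wx": 0, "wy": 0, "wz": 0}, {"x": 0, "y": 0, "z": 0, "wx": 0, "wy": 0, "wz": 0}, {"x": 0, "y": 0, "z": 0, "wx": 0, "wy": 0, "wz": 0}, {"x": 0, "y": 0, "z": 0, "wx": 0, "wy": 0, "wz": 0}])

```text
t: 29.45
eef_pos: [0.5929, -0.0257, 0.0545]
tcp_rot: [-0.014, 1.0, 0.0, -0.0]
contact_force: [-2.7, -0.4, -0.6]
gripper_width: 0.0155
gripper_force: 45.0
```

Emit:
carry_out(rows=[{"x": -0.03, "y": 0, "z": 0, "wx": 0, "wy": 0, "wz": 0}, {"x": -0.03, "y": 0, "z": 0, "wx": 0, "wy": 0, "wz": 0}, {"x": -0.03, "y": 0, "z": 0, "wx": 0, "wy": 0, "wz": 0}, {"x": -0.03, "y": 0, "z": 0, "wx": 0, "wy": 0, "wz": 0}, {"x": 0, "y": 0, "z": 0, "wx": 0, "wy": 0, "wz": 0}, {"x": 0, "y": 0, "z": 0, "wx": 0, "wy": 0, "wz": 0}, {"x": 0, "y": 0, "z": 0, "wx": 0, "wy": 0, "wz": 0}, {"x": 0, "y": 0, "z": 0, "wx": 0, "wy": 0, "wz": 0}, {"x": 0, "y": 0, "z": 0, "wx": 0, "wy": 0, "wz": 0}, {"x": 0, "y": 0, "z": 0, "wx": 0, "wy": 0, "wz": 0}])

```text
t: 30.45
eef_pos: [0.593, -0.0256, 0.0542]
tcp_rot: [-0.014, 1.0, 0.0, -0.006]
contact_force: [-22.2, -1.2, 14.6]
gripper_width: 0.0158
gripper_force: 45.0
```

Stopped dead at the back stop (0.593, expected 0.5945). Relaxing, releasing and rising clear.

Emit:
carry_out(rows=[{"x": 0.06, "y": 0, "z": 0, "wx": 0, "wy": 0, "wz": 0}, {"x": 0.06, "y": 0, "z": 0, "wx": 0, "wy": 0, "wz": 0}, {"x": 0, "y": 0, "z": 0, "wx": 0, "wy": 0, "wz": 0}, {"x": 0, "y": 0, "z": 0, "wx": 0, "wy": 0, "wz": 0}, {"x": 0, "y": 0, "z": 0, "wx": 0, "wy": 0, "wz": 0}, {"x": 0, "y": 0, "z": 0, "wx": 0, "wy": 0, "wz": 0}, {"x": 0, "y": 0, "z": 0, "wx": 0, "wy": 0, "wz": 0}, {"x": 0, "y": 0, "z": 0, "wx": 0, "wy": 0, "wz": 0}, {"x": 0, "y": 0, "z": 0, "wx": 0, "wy": 0, "wz": 0}, {"x": 0, "y": 0, "z": 0, "wx": 0, "wy": 0, "wz": 0}])

```text
t: 31.45
eef_pos: [0.5928, -0.0257, 0.0544]
tcp_rot: [-0.014, 1.0, 0.0, -0.0]
contact_force: [-5.6, 0.3, 0.1]
gripper_width: 0.0156
gripper_force: 45.0
```

Emit:
carry_out(rows=[{"x": 0, "y": 0, "z": 0, "wx": 0, "wy": 0, "wz": 0}, {"x": 0, "y": 0, "z": 0, "wx": 0, "wy": 0, "wz": 0}, {"x": 0, "y": 0, "z": 0, "wx": 0, "wy": 0, "wz": 0}, {"x": 0, "y": 0, "z": 0, "wx": 0, "wy": 0, "wz": 0}, {"x": 0, "y": 0, "z": 0, "wx": 0, "wy": 0, "wz": 0}, {"x": 0, "y": 0, "z": 0, "wx": 0, "wy": 0, "wz": 0}, {"x": 0, "y": 0, "z": 0, "wx": 0, "wy": 0, "wz": 0}, {"x": 0, "y": 0, "z": -0.4, "wx": 0, "wy": 0, "wz": 0}, {"x": 0, "y": 0, "z": -0.8, "wx": 0, "wy": 0, "wz": 0}, {"x": 0, "y": 0, "z": -0.8, "wx": 0, "wy": 0, "wz": 0}], grip=0)

```text
t: 32.45
eef_pos: [0.5928, -0.0257, 0.136]
tcp_rot: [-0.014, 1.0, 0.0, -0.0]
contact_force: [0.3, 0.6, 0.7]
gripper_width: 0.0841
gripper_force: 0.0
```

Emit:
carry_out(rows=[{"x": 0, "y": 0, "z": -0.8, "wx": 0, "wy": 0, "wz": 0}, {"x": 0, "y": 0, "z": -0.8, "wx": 0, "wy": 0, "wz": 0}, {"x": 0.3, "y": -0.8, "z": 0, "wx": 0, "wy": 0, "wz": 0}, {"x": 0.3, "y": -0.8, "z": 0, "wx": 0, "wy": 0, "wz": 0}, {"x": 0.3, "y": -0.8, "z": 0, "wx": 0, "wy": 0, "wz": 0}, {"x": 0.3, "y": -0.8, "z": 0, "wx": 0, "wy": 0, "wz": 0}, {"x": 0.3, "y": -0.8, "z": 0, "wx": 0, "wy": 0, "wz": 0}, {"x": 0.3, "y": -0.8, "z": 0, "wx": 0, "wy": 0, "wz": 0}, {"x": 0.3, "y": -0.8, "z": 0, "wx": 0, "wy": 0, "wz": 0}, {"x": 0, "y": 0, "z": 0, "wx": 0, "wy": 0, "wz": 0}])

```text
t: 33.45
eef_pos: [0.5145, -0.2559, 0.2002]
tcp_rot: [-0.012, 1.0, -0.001, 0.0]
contact_force: [-0.6, 0.4, 0.1]
gripper_width: 0.0871
gripper_force: 0.0
```

```bash
python3 - <<'E'
from h import *
togo(P(-.150,-.055,.0546),91.55)
a=vision.grab_frame('top');b=vision.grab_frame('side')
cv2.imwrite('pics/c3.png',np.hstack([cv2.resize(a[140:260,250:360],None,fx=3.6,fy=3.6),cv2.resize(b[150:290,240:410],None,fx=2.35,fy=3.09)[:432]]))
p=vision.camera_params('top');hsv=cv2.cvtColor(a,cv2.COLOR_BGR2HSV)
dk=(hsv[...,1]>90)&(hsv[...,2]<140)
for x0,x1,h in((270,305,70),(305,340,63)):
    m=np.zeros_like(dk);m[190:225,x0:x1]=dk[190:225,x0:x1];r,w=rect(p,blob(m),h/1000);print(r,inpress(np.array(r[0])/1000).round(4))
E
```

```text
t 33.45 pos [ 0.5145 -0.2559  0.2002] yaw 91.41 tilt [0.14 0.05 0.  ] go [0.36 5.7  3.62] wz -0.02 F [-0.6  0.4  0.1] w 0.0871
((587.88916015625, 83.8969497680664), (40.804359436035156, 28.841651916503906), 1.745306372642517) [-0.0536  0.055 ]
((589.1142578125, -25.86595916748047), (40.98637771606445, 11.612354278564453), 1.4790831804275513) [-0.0554 -0.0548]
```

View pics/c3.png

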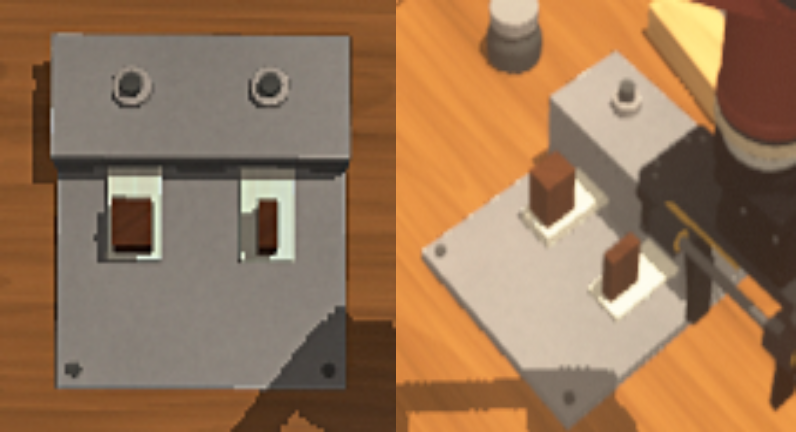

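Both spacers lie flat and straight. Their rear edges are level (crop row 260), and they sit at y = +55.0 and -54.8 mm in the press frame. The gripper is clear, so I'm handing in.

```bash
python3 -c "
from station import sign_off
print(sign_off())"
```

```text
the job is handed in; nothing more can be done
None
```

I left the thick spacer in the left bay, which let it in, and the thin one in the right bay. Both are pushed home against the back stop and lie straight, and the job was handed in at about 33.5 s; no verdict was shown.

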